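Raise the bay's guard bar and push the mortar in

ROBOT

A 7-joint arm with a two-finger parallel gripper is mounted at the origin on the work surface. World frame = base frame: x ahead of the robot, y to its left, z up, the work surface at z = 0. Lengths are in m, angles in rad, forces in N, time in s.
With the tool pointing down it reaches from about 0.425 to 0.875 m from the base axis. Payload 4.7 kg.
Tool frame: the origin (TCP) lies at the very end of the fingers, on their centre line; the grasp point (between the pads) lies 19 mm behind it; x points along the fingers, z is the direction in which the jaws open and shut, and the axes are right-handed (so a half turn about x gives the same grasp; the last joint's range is limited). The gripper opens to 87 mm and grips with 3 to 60 N. Pads are 19 mm wide; open, the fingers measure 117 mm over their backs; the gripper's body (75 mm by 190 mm) begins 51 mm behind the grasp point.
Start: joints at [1.29, 0.321, -0.07, 1.45, 0.023, 1.371, -0.057], TCP at [0.189, -0.622, 0.223] pointing down, gripper open.
Joint ranges: [-2.86, 2.86], [-0.3, 2.09], [-1.38, 1.24], [0.06, 2.45], [-1.56, 4.7], [0.09, 2.05], [-2.69, 2.69]. Speed limits (rad/s): [2.57, 2.57, 3.14, 3.14, 3.14, 3.14, 3.14].

INTERFACE

Orientations are given as a rotation vector (axis times angle).
In Python, from bench import telemetry, viewer, workorder gives the robot as it stands.
- The arm moves only by the shell command python3 -m creep 'ROWS' [FORCE]. ROWS is JSON, a list of rows, each an object of numbers: "fingers": the opening, from 0 (shut) to 1 (fully open); "x", "y", "z": the shift along the tool's x, y, z in units of 40 mm (1.0 is 40 mm); "twist": the turn about the tool's x in units of 5 degrees (1.0 is 5 degrees). In form: [{"fingers": .., "x": .., "y": .., "z": .., "twist": ..}, ...]. A call has 1 to 20 rows; each row is the pose to reach, as a shift and turn from the pose commanded when the call began, along the tool's axes at that moment; what a row does not reach only later rows make up. A row lasts 1/12 s, in which the tool goes at most 41.7 mm and 7.16 degrees, less where a joint would pass 70% of its speed; a pose out of reach is approached as far as the arm can. A call with a gripper value outside its range is refused whole. The fingers move at their own pace and stop on an object; FORCE is the grip in N (left out, the last holds). Time passes only in rows, so rows that repeat a pose let the fingers close. It gives the time, the measured TCP pose, the force and the opening at its end, in the units of the state.
- telemetry.get_state(): the state, without advancing time (a new reading comes with each control period).
- viewer.get_image(name): name is "side" or "top"; returns a dict with "pixels" (480x640x3 uint8, red, green, blue), "z_map" (480x640 float32, m along the optical axis (not along the pixel's ray), 0 where there is no reading), "K" (3x3 intrinsics, pixels), "xyz" and "attitude" of the camera in the world. Camera axes: x right, y up, looking along -z (the intrinsics and any distortion apply to the point x, -y, -z); pixel columns grow to the right and rows downward; lengths in m; the calibration is good to about 2 mm. A picture is of the moment at which its call begins.
- workorder.close_job(): hands the job in, once; it reports no verdict.
The state is a dict: "time": time; "joint_positions": joint angles; "qd": joint speeds; "joint_torque": joint torques, N m; "position": TCP position; "tool_rot": TCP orientation; "ft_force": force on the tool from outside, world axes, zero at the start; "torque": the same for the moment, N m; "grip_width": opening from 0.0 (shut) to 1.0 (fully open).
Only numpy, scipy, OpenCV 4.12 (cv2) and the standard library are available. Lean on these libraries where they do the work, as an engineer would, in place of code of your own. Each camera call takes 0.05 s, during which the arm holds its last target.

TASK

Put the celadon mortar away in the pigment bay. The steel guard bar lies across the mouth of the bay: push its free end up past the balance point so that it stays up against its stop by itself, then push the mortar along the ledge through the open mouth until it stands against the back rail. Pick nothing up, leave the other things where they stand, and leave the bar up, as more pots will follow.

Things in the scene. Friction and masses are not known exactly. Their poses are not given: they have to be found in the camera images.
- bay: Fixed bay on the ledge: low wooden kerbs left and right and a back rail (45 mm high, 15 mm thick) round a berth; pots slide on the bare tiles. Origin on the ledge under the bar's line: x level into the bay, y along the lowered bar towards its hinge, z up. In this frame the kerbs' inner faces are at y = +150 and -115 mm and begin 15 to 25 mm behind the bar's line. The ledge in front (x < 0) is open
- back_rail (a point): Middle of the back rail's inner face, on the ledge: x = +135 mm in the bay's frame. Against it the mortar's origin is at about x = +88 mm
- bar_pivot (a point): Centre of the bar's hinge pin, fixed: y = +165, z = 70 mm in the bay's frame. Pin level, along the bay's x. Two steel cheeks 85 mm high on a 70 x 85 mm foot carry it
- saddle (a point): Foot, on the ledge, of the post whose fork carries the lowered bar: y = -130 mm in the bay's frame. 12 mm wide along the bar, fork 36 mm deep, up to 78 mm high
- guard_bar (a joint): Angle of the guard bar, rad: 0 = level in its saddle, grows as the free end goes up, 1.66 = stop, just past upright. Straight steel tube, 18 mm across, axis 70 mm above the ledge, swinging in the upright plane x = 0 of the bay. Balances at about 1.15: let go below that it falls back, above it swings to the stop by itself and stays. Lifting it near the free end takes about 1 N, less as it rises
- bar_tip (a point): Centre of the bar's free end, 370 mm from the pin. The last 69 mm overhang the saddle post, free all round, 61 mm above the ledge: the place to push up from. When up, the tip is 440 mm above the ledge; a push may move down the bar as it rises. At the other end a steel counterweight 41 mm across sits on the 58 mm tail
- mortar: Squat straight-sided celadon mortar, empty, about 0.6 kg, 74 mm high, round, 94 mm across at its widest (34 mm above the ledge), 91 mm at 10 and 74 mm, foot 80 mm. Origin: centre of its underside; z up. It stands in front of the bay's mouth and is too tall to pass under the lowered bar
- canister: Bystander: dented aluminium screw-top canister, 68 mm across, 118 mm high, on the ledge in front of the hinge side. Origin: centre of its underside
- pestle: Bystander: stone pestle 128 mm long, 30 mm thick, lying on the ledge beyond the hinge side. Origin: under its middle, on the ledge
- holder_a: Bystander: round boxwood brush holder, 60 mm across, 95 mm high, with brushes standing up to about 190 mm. Origin: centre of its underside. It and holder_b stand outside the two kerbs, either one on either side
- holder_b: Bystander: round boxwood brush holder, 60 mm across, 75 mm high, with brushes standing up to about 170 mm. Origin: centre of its underside
There are look-alikes about, which are no part of the job. Leave any blue look-alike of the mortar alone.

How it is judged:
By the outcome, as a careful person would: the job done as asked, in the order asked, and still so for the second after the job is handed in, with the robot touching nothing.
It also fails if it takes over 64 s, if anything falls off the work surface, if the arm or the gripper's body presses on something with over 40 N, if the wrist force passes 120 N, or if a joint passes its speed limit or range.

## Working session

There is one attempt and no reset: what is moved stays moved. The work goes in short steps, Python scripts to look and compute and a shell command to move; the robot and the scene stay as the last step left them, time stands still between calls to the robot, and variables do not carry over. Pictures are saved under pics/ and viewed, and the job is handed in when it is done.

```bash
ls; mkdir -p pics; python3 - <<'E'
from bench import telemetry, viewer
import cv2,numpy as np
print(telemetry.get_state())
for n in("side","top"):
    d=viewer.get_image(n); np.savez(f"pics/{n}0.npz",**d)
    cv2.imwrite(f"pics/{n}0.png",d["pixels"][:,:,::-1]); print(n,d["K"],d["xyz"],d["attitude"],[k for k in d])
E
```

```text
pics
{'time': 0.0, 'joint_positions': array([ 1.29010713,  0.32182804, -0.0700913 ,  1.45168569,  0.02258891,
        1.37082786, -0.05689193]), 'qd': array([-8.21289023e-04, -1.79204590e-05, -1.12478005e-03,  1.82622187e-04,
       -1.23111608e-03, -1.64219459e-03, -2.93243148e-04]), 'joint_torque': array([-3.93158427e-05, -4.91286993e+01, -4.03884519e-01, -3.12536895e+01,
       -6.40479103e-02,  4.37580119e-02,  1.82288863e-04]), 'position': array([ 0.1886427 , -0.6214266 ,  0.22145295]), 'tool_rot': array([ 0.99046611,  1.33604105, -0.98864386]), 'ft_force': array([ 0.88300267, -0.07096273,  0.82534913]), 'torque': array([ 0.00866406, -0.04057138, -0.00682364]), 'grip_width': 1.0023588250279285}
side [[475.88125513   0.         318.07198455]
 [  0.         475.88125513 226.42241985]
 [  0.           0.           1.        ]] [0.34562234 0.74184103 0.51133542] [ 0.24423159 -1.3592939  -2.48622527] ['pixels', 'z_map', 'K', 'xyz', 'attitude']
top [[614.98398633   0.         320.67003377]
 [  0.         614.98398633 235.93946737]
 [  0.           0.           1.        ]] [0.48612577 0.09889851 1.15174419] [ 0.08357363 -0.04994162 -1.59811995] ['pixels', 'z_map', 'K', 'xyz', 'attitude']
```

View pics/side0.png

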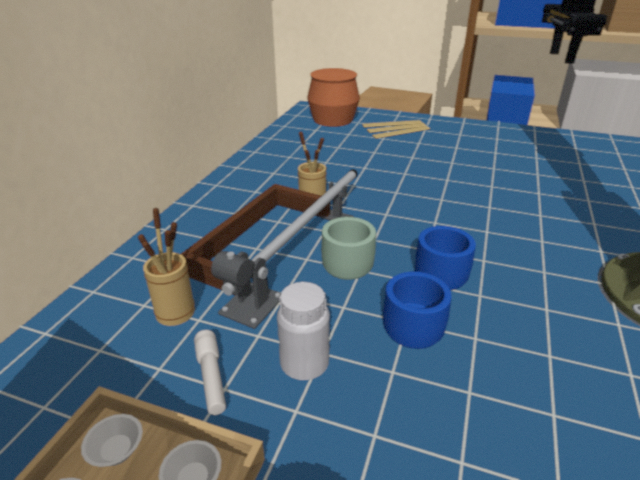

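View pics/top0.png

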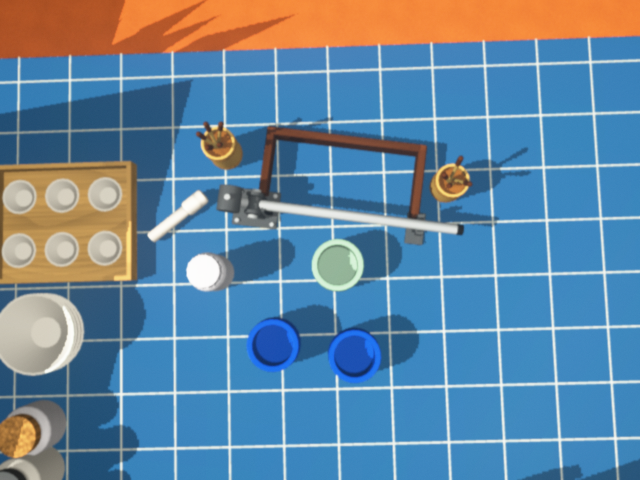

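Candidates: the celadon mortar is at top (338,265) / side (349,247). The two blue look-alikes are at top (273,344) and (355,355), side (445,258) and (416,308). The canister is at top (209,272) and the pestle at top (178,216). The green pot is the mortar. The bar runs from its hinge at top (262,206) to its tip at (460,229).

```bash
cat > h.py <<'E'
import numpy as np,cv2
from scipy.spatial.transform import Rotation as R
def load(n): return dict(np.load(n))
def ray(d,u,v):
    K=d["K"]; c=np.array([(u-K[0,2])/K[0,0],-(v-K[1,2])/K[1,1],-1.0])
    return d["xyz"],R.from_rotvec(d["attitude"]).as_matrix()@c
def plane(d,u,v,z):
    o,r=ray(d,u,v); return o+r*(z-o[2])/r[2]
def depth(d,u,v):
    o,r=ray(d,u,v); return o+r*d["z_map"][int(round(v)),int(round(u))]
def cloud(d):
    v,u=np.mgrid[0:480,0:640]; K=d["K"]
    c=np.stack([(u-K[0,2])/K[0,0],-(v-K[1,2])/K[1,1],-np.ones(u.shape)],-1)
    P=c@R.from_rotvec(d["attitude"]).as_matrix().T*d["z_map"][...,None]+d["xyz"]
    P[d["z_map"]==0]=np.nan
    return P
def proj(d,p):
    c=R.from_rotvec(d["attitude"]).as_matrix().T@(np.array(p)-d["xyz"]); K=d["K"]
    return K[0,0]*c[0]/-c[2]+K[0,2], K[1,1]*-c[1]/-c[2]+K[1,2]
E
python3 - <<'E'
from h import *
np.set_printoptions(precision=4,suppress=True)
t=load("pics/top0.npz"); s=load("pics/side0.npz")
for d,n in((t,"top"),(s,"side")):
    hsv=cv2.cvtColor(d["pixels"],cv2.COLOR_RGB2HSV)
    m=cv2.inRange(hsv,(40,25,60),(85,140,255)); m=cv2.morphologyEx(m,cv2.MORPH_OPEN,np.ones((3,3)))
    k,l,st,c=cv2.connectedComponentsWithStats(m)
    for i in range(1,k):
        if st[i,4]>300:
            P=cloud(d)[l==i]; P=P[~np.isnan(P[:,0])]
            rim=P[P[:,2]>0.068]
            print(n,st[i],c[i],np.nanmax(P[:,2]),rim[:,:2].min(0),rim[:,:2].max(0),(rim[:,:2].min(0)+rim[:,:2].max(0))/2, len(rim))
            if len(rim)>10:
                (x,y),r=cv2.minEnclosingCircle(rim[:,:2].astype(np.float32)); print("circ",x,y,r)
P=cloud(t)
# bar: top, height 0.07-0.085 and grey
hsv=cv2.cvtColor(t["pixels"],cv2.COLOR_RGB2HSV)
m=(P[...,2]>0.072)&(P[...,2]<0.084)
m[:, :275]=0;m[:,470:]=0;m[:200]=0;m[240:]=0
Q=P[m]; print(len(Q),Q[:,2].max())
L=cv2.fitLine(Q[:,:2].astype(np.float32),cv2.DIST_HUBER,0,.001,.001).ravel();print("line",L)
for u,v in [(262,206),(275,208),(455,228),(461,229)]: print(u,v,depth(t,u,v),plane(t,u,v,.079))
for nm,u,v in [("tbl",300,300),("can",207,271),("blue1",273,344),("blue2",355,355)]: print(nm,depth(t,u,v))
E
```

```text
top [ 312  239   52   52 2125] [337.3435 264.6028] 0.08051313678260086 [0.4838 0.0481] [0.5719 0.1375] [0.5279 0.0928] 788
circ 0.5274873375892639 0.09310389310121536 0.04538332298398018
side [ 322  217   54   62 2854] [347.9601 246.7978] 0.07615404530970787 [0.4804 0.0491] [0.5703 0.1405] [0.5253 0.0948] 724
circ 0.5260074138641357 0.0942239835858345 0.04711806774139404
1896 0.08399142090652822
line [0.154  0.9881 0.607  0.0328]
262 206 [0.6333 0.2223 0.0801] [0.6335 0.2224 0.079 ]
275 208 [0.6299 0.2    0.0741] [0.6292 0.1996 0.079 ]
455 228 [ 0.5845 -0.114   0.0796] [ 0.5845 -0.1141  0.079 ]
461 229 [ 0.5823 -0.1241  0.0808] [ 0.5825 -0.1244  0.079 ]
tbl [0.4656 0.1637 0.0039]
can [0.5205 0.313  0.1181]
blue1 [0.3873 0.2143 0.0182]
blue2 [0.3638 0.0654 0.0191]
```

```bash
python3 - <<'E'
from h import *
t=load("pics/top0.npz"); s=load("pics/side0.npz")
a=cv2.resize(t["pixels"][170:300,190:480,::-1],None,fx=2.7,fy=2.7,interpolation=cv2.INTER_CUBIC)
cv2.imwrite("pics/crop_top.png",a)
a=cv2.resize(s["pixels"][130:350,170:420,::-1],None,fx=2.6,fy=2.6,interpolation=cv2.INTER_CUBIC)
cv2.imwrite("pics/crop_side.png",a)
E
```

```text
(no output)
```

View pics/crop_side.png

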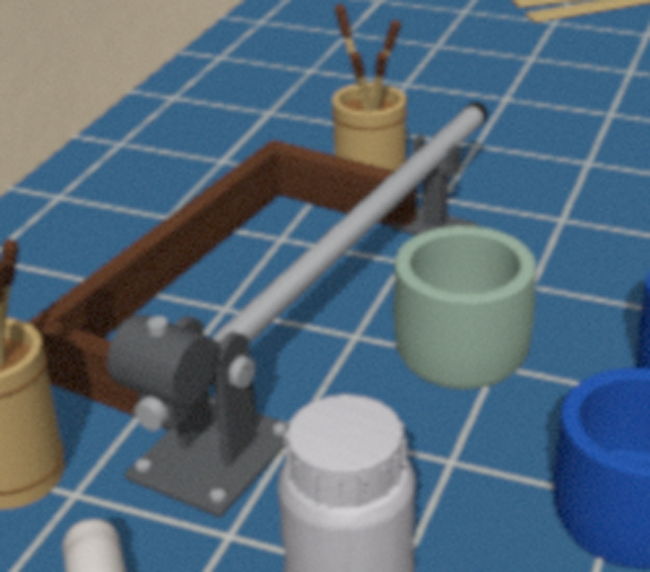

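View pics/crop_top.png

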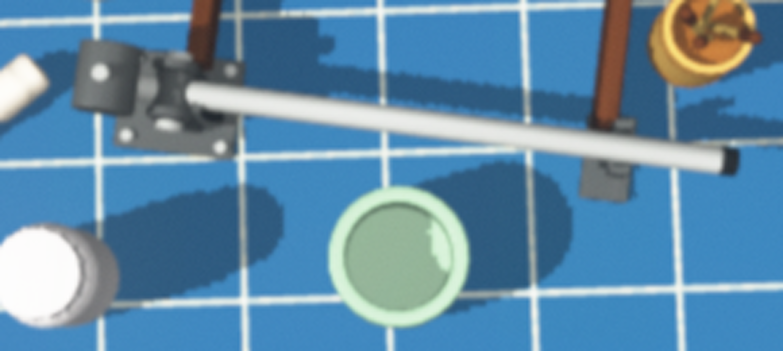

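```bash
python3 - <<'E'
from h import *
from bench import telemetry
np.set_printoptions(precision=4,suppress=True)
s=telemetry.get_state(); print(R.from_rotvec(s["tool_rot"]).as_matrix(), s["position"])
E
python3 -m creep --help | head; python3 - <<'E'
from h import *
s=load("pics/side0.npz")
cv2.imwrite("pics/grip.png",cv2.resize(s["pixels"][0:120,480:640,::-1],None,fx=4,fy=4,interpolation=cv2.INTER_CUBIC))
E
```

```text
[[-0.0006  0.9568  0.2906]
 [ 0.0017  0.2906 -0.9568]
 [-1.     -0.0001 -0.0018]] [ 0.1887 -0.6215  0.2215]invalid input: not JSON, or not a number
```

View pics/grip.png

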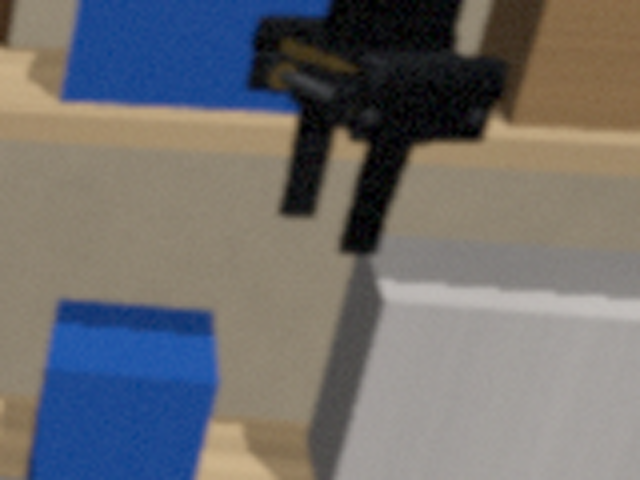

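```bash
cat >> h.py <<'E'
B0=np.array([0.6136,0.0765]); YB=np.array([0.154,0.988])/np.hypot(.154,.988); XB=np.array([YB[1],-YB[0]])
def tobay(p):
    p=np.asarray(p); q=p[...,:2]-B0; return np.stack([q@XB,q@YB,p[...,2]],-1)
def frombay(x,y): return B0+x*XB+y*YB
E
python3 - <<'E'
from h import *
np.set_printoptions(precision=3,suppress=True)
for n in("top","side"):
    d=load(f"pics/{n}0.npz"); Q=tobay(cloud(d)).reshape(-1,3)
    Q=Q[(Q[:,0]>-.3)&(Q[:,0]<.3)&(Q[:,1]>-.35)&(Q[:,1]<.35)]
    S=Q[(Q[:,1]<-.09)&(Q[:,0]>.02)&(Q[:,2]>.05)]
    print(n)
    for a,b in((.05,.07),(.07,.1),(.1,.12),(.12,.15),(.15,.175),(.175,.25)):
        T=S[(S[:,2]>a)&(S[:,2]<=b)]
        if len(T)>2: print(a,b,len(T),np.percentile(T,2,axis=0),np.percentile(T,98,axis=0))
    for nm,lo in(("hinge",((-.05,.05),(.1,.25))),("holderL",((0.03,.2),(.16,.33))),("can",((-.2,-.05),(.12,.3))),("saddle",((-.06,.05),(-.15,-.1)))):
        T=Q[(Q[:,0]>lo[0][0])&(Q[:,0]<lo[0][1])&(Q[:,1]>lo[1][0])&(Q[:,1]<lo[1][1])&(Q[:,2]>.02)]
        print(nm,T.min(0),T.max(0))
E
```

```text
top
0.05 0.07 516 [ 0.056 -0.202  0.051] [ 0.112 -0.122  0.069]
0.07 0.1 348 [ 0.057 -0.206  0.071] [ 0.113 -0.15   0.097]
0.1 0.12 57 [ 0.066 -0.191  0.1  ] [ 0.099 -0.153  0.12 ]
0.12 0.15 134 [ 0.063 -0.199  0.121] [ 0.107 -0.153  0.149]
0.15 0.175 20 [ 0.105 -0.178  0.15 ] [ 0.112 -0.172  0.155]
hinge [-0.025  0.1    0.021] [0.05  0.223 0.128]
holderL [0.033 0.16  0.02 ] [0.15  0.268 0.181]
can [-0.162  0.193  0.02 ] [-0.095  0.256  0.124]
saddle [-0.017 -0.149  0.02 ] [ 0.05  -0.1    0.085]
side
0.05 0.07 340 [ 0.053 -0.204  0.051] [ 0.108 -0.149  0.069]
0.07 0.1 247 [ 0.054 -0.205  0.07 ] [ 0.11  -0.15   0.099]
0.1 0.12 86 [ 0.06  -0.194  0.103] [ 0.098 -0.153  0.12 ]
0.12 0.15 124 [ 0.061 -0.197  0.12 ] [ 0.109 -0.153  0.149]
0.15 0.175 3 [ 0.105 -0.178  0.15 ] [ 0.106 -0.173  0.152]
hinge [-0.028  0.1    0.02 ] [0.021 0.225 0.124]
holderL [0.057 0.16  0.02 ] [0.145 0.269 0.176]
can [-0.165  0.199  0.02 ] [-0.1    0.262  0.121]
saddle [-0.021 -0.15   0.02 ] [ 0.05  -0.101  0.082]
```

```bash
python3 -m creep '[{"fingers":0.5,"x":-2,"y":0,"z":0,"twist":0},{"fingers":0.5,"x":-2,"y":0,"z":0,"twist":0},{"fingers":0.5,"x":-2,"y":3,"z":-2.45,"twist":-2.7},{"fingers":0.5,"x":-2,"y":6,"z":-4.9,"twist":-5.4},{"fingers":0.5,"x":-2,"y":9,"z":-7.35,"twist":-8},{"fingers":0.5,"x":-2,"y":12,"z":-9.8,"twist":-10.7},{"fingers":0.5,"x":-2,"y":14.3,"z":-11.7,"twist":-12.8},{"fingers":0.5,"x":-2,"y":14.3,"z":-11.7,"twist":-12.8},{"fingers":0.5,"x":-2,"y":14.3,"z":-11.7,"twist":-12.8},{"fingers":0.5,"x":-2,"y":14.3,"z":-11.7,"twist":-12.8},{"fingers":0.5,"x":-2,"y":14.3,"z":-11.7,"twist":-12.8},{"fingers":0.5,"x":-2,"y":14.3,"z":-11.7,"twist":-12.8},{"fingers":0.5,"x":-2,"y":14.3,"z":-11.7,"twist":-12.8},{"fingers":0.5,"x":-2,"y":14.3,"z":-11.7,"twist":-12.8},{"fingers":0.5,"x":-2,"y":14.3,"z":-11.7,"twist":-12.8},{"fingers":0.5,"x":-2,"y":14.3,"z":-11.7,"twist":-12.8},{"fingers":0.5,"x":-2,"y":14.3,"z":-11.7,"twist":-12.8},{"fingers":0.5,"x":-2,"y":14.3,"z":-11.7,"twist":-12.8},{"fingers":0.5,"x":-2,"y":14.3,"z":-11.7,"twist":-12.8},{"fingers":0.5,"x":-2,"y":14.3,"z":-11.7,"twist":-12.8}]' 20
cat > st.py <<'E'
from h import *
from bench import telemetry
np.set_printoptions(precision=4,suppress=True)
s=telemetry.get_state(); M=R.from_rotvec(s["tool_rot"]).as_matrix()
p=s["position"]; b=tobay(p)
print("t",s["time"],"bay",b,"F",s["ft_force"],"grip",s["grip_width"],"q",s["joint_positions"])
print("tool z in bay",M[:2,2]@XB,M[:2,2]@YB,"y",M[:2,1]@XB,M[:2,1]@YB,"down",M[:,0])
E
python3 st.py
```

```text
time: 1.77
position: [0.6011, -0.0041, 0.3021]
tool_rot: [0.124, 1.568, -0.121]
ft_force: [-0.3, 0.4, 1.1]
grip_width: 0.498
t 1.7667 bay [ 0.     -0.0816  0.3021] F [-0.3076  0.4111  1.0531] grip 0.49789740245456554 q [ 0.5512  0.2588 -0.7189  1.4317  0.168   1.5139 -0.3169]
tool z in bay 0.9999985748751107 -0.0016549032112050674 y 0.0016554388703391423 0.9999973336907423 down [-0.0001  0.0016 -1.    ]
```

```bash
python3 -m creep '[{"fingers":0.5,"x":0.8},{"fingers":0.5,"x":1.6},{"fingers":0.5,"x":2.4},{"fingers":0.5,"x":3.2},{"fingers":0.5,"x":4},{"fingers":0.5,"x":4.6},{"fingers":0.5,"x":5.2},{"fingers":0.5,"x":5.7},{"fingers":0.5,"x":6.1},{"fingers":0.5,"x":6.1},{"fingers":0.5,"x":6.1}]' 20; python3 st.py
python3 - <<'E'
from h import *
from bench import viewer
d=viewer.get_image("side"); np.savez("pics/side1.npz",**d)
cv2.imwrite("pics/side1.png",cv2.resize(d["pixels"][100:340,150:470,::-1],None,fx=2.4,fy=2.4,interpolation=cv2.INTER_CUBIC))
E
```

```text
t 1.7667 bay [ 0.     -0.0816  0.3021] F [-0.3076  0.4111  1.0531] grip 0.49789740245456554 q [ 0.5512  0.2588 -0.7189  1.4317  0.168   1.5139 -0.3169]
tool z in bay 0.9999985748751107 -0.0016549032112050674 y 0.0016554388703391423 0.9999973336907423 down [-0.0001  0.0016 -1.    ]$[0]: bad value
```

View pics/side1.png

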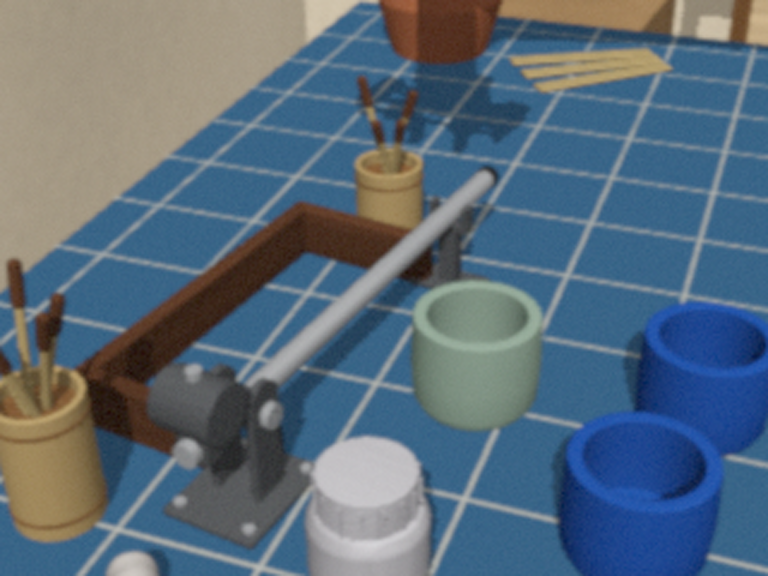

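The call was refused because every key is required in each row. The picture shows the scene unchanged, with the mortar at crop (477,350) and the bar tip at (490,175).

```bash
python3 -m creep '[{"fingers":0.5,"x":0.8,"y":0,"z":0,"twist":0},{"fingers":0.5,"x":1.6,"y":0,"z":0,"twist":0},{"fingers":0.5,"x":2.4,"y":0,"z":0,"twist":0},{"fingers":0.5,"x":3.2,"y":0,"z":0,"twist":0},{"fingers":0.5,"x":4,"y":0,"z":0,"twist":0},{"fingers":0.5,"x":4.6,"y":0,"z":0,"twist":0},{"fingers":0.5,"x":5.2,"y":0,"z":0,"twist":0},{"fingers":0.5,"x":5.7,"y":0,"z":0,"twist":0},{"fingers":0.5,"x":6.1,"y":0,"z":0,"twist":0},{"fingers":0.5,"x":6.1,"y":0,"z":0,"twist":0},{"fingers":0.5,"x":6.1,"y":0,"z":0,"twist":0}]' 20; python3 st.py
python3 - <<'E'
from h import *
from bench import viewer
d=viewer.get_image("side"); np.savez("pics/side2.npz",**d)
cv2.imwrite("pics/side2.png",cv2.resize(d["pixels"][100:340,150:470,::-1],None,fx=2.4,fy=2.4,interpolation=cv2.INTER_CUBIC))
E
```

```text
time: 2.73
position: [0.5992, -0.0083, 0.0577]
tool_rot: [0.125, 1.57, -0.125]
ft_force: [0.2, -0.3, 0.5]
grip_width: 0.498
t 2.7333 bay [-0.0012 -0.086   0.0577] F [ 0.2446 -0.2609  0.5327] grip 0.4976314264685817 q [ 0.5138  0.4308 -0.6647  1.7416  0.2968  1.0743 -0.4094]
tool z in bay 0.9999869040279086 -0.004484591269207494 y 0.004484124455610014 0.9999899272876307 down [-0.0025  0.0002 -1.    ]
```

View pics/side2.png

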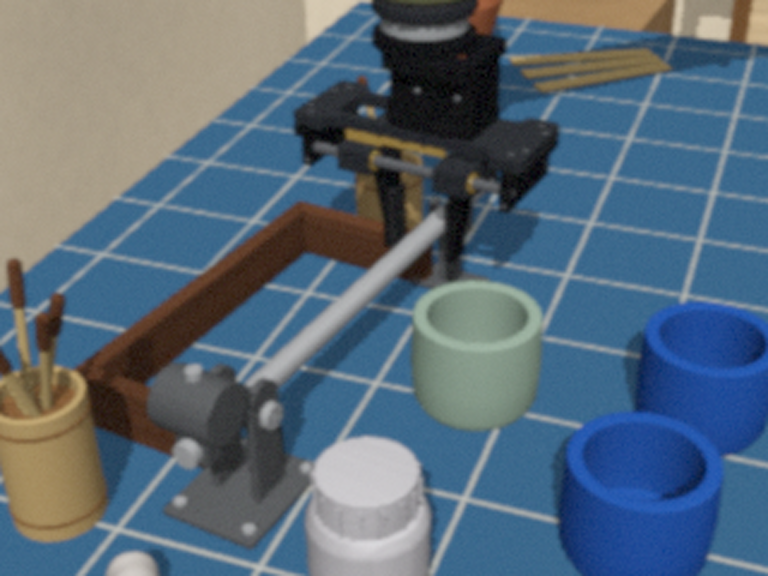

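The fingers straddle the bar at crop (425,225), clear of the saddle and brushes. Next I close lightly on it.

```bash
python3 -m creep '[{"fingers":0,"x":0,"y":0,"z":0,"twist":0},{"fingers":0,"x":0,"y":0,"z":0,"twist":0},{"fingers":0,"x":0,"y":0,"z":0,"twist":0},{"fingers":0,"x":0,"y":0,"z":0,"twist":0},{"fingers":0,"x":0,"y":0,"z":0,"twist":0},{"fingers":0,"x":0,"y":0,"z":0,"twist":0}]' 15; python3 st.py
python3 - <<'E'
import numpy as np
r=.251;h0=0
for th in np.arange(0.1,.61,.1): print(round(th,2),"x",-r*np.sin(th)/.04,"y",(r-r*np.cos(th))/.04)
E
```

```text
time: 3.28
position: [0.5993, -0.0079, 0.0589]
tool_rot: [0.124, 1.569, -0.125]
ft_force: [-4.7, -0.5, 5.2]
grip_width: 0.2
t 3.2833 bay [-0.0011 -0.0856  0.0589] F [-4.6939 -0.4512  5.2011] grip 0.19962282424900712 q [ 0.5136  0.4292 -0.6655  1.7409  0.2966  1.0759 -0.4098]
tool z in bay 0.9999895867206731 -0.004233668349218288 y 0.0042324362484779336 0.999990779545629 down [-0.0018 -0.0004 -1.    ]
0.1 x -0.6264546894588466 y 0.03134886288038777
0.2 x -1.2466500507390093 y 0.12508222404620864
0.3 x -1.8543892967999058 y 0.2802635307368226
0.4 x -2.4436000979867822 y 0.49534226263189607
0.5 x -3.008395254741374 y 0.7681694241379107
0.6 x -3.5431315205538474 y 1.0960190164417682
```

Gripped at width 0.2, which is about 17 mm, so it's the bar. Now I lift it along the arc to about 0.5 rad.

```bash
python3 -m creep '[{"fingers":0,"x":-0.3,"y":0,"z":0,"twist":0},{"fingers":0,"x":-0.63,"y":0.03,"z":0,"twist":0},{"fingers":0,"x":-0.94,"y":0.07,"z":0,"twist":0},{"fingers":0,"x":-1.25,"y":0.13,"z":0,"twist":0},{"fingers":0,"x":-1.55,"y":0.2,"z":0,"twist":0},{"fingers":0,"x":-1.85,"y":0.28,"z":0,"twist":0},{"fingers":0,"x":-2.15,"y":0.38,"z":0,"twist":0},{"fingers":0,"x":-2.44,"y":0.5,"z":0,"twist":0},{"fingers":0,"x":-2.73,"y":0.63,"z":0,"twist":0},{"fingers":0,"x":-3,"y":0.77,"z":0,"twist":0},{"fingers":0,"x":-3,"y":0.77,"z":0,"twist":0},{"fingers":0,"x":-3,"y":0.77,"z":0,"twist":0}]' 15; python3 st.py
cat > pic.py <<'E'
import sys
from h import *
from bench import viewer
n,o=sys.argv[1],sys.argv[2]
d=viewer.get_image(n); np.savez(f"pics/{o}.npz",**d)
a=d["pixels"][:,:,::-1]
if n=="side": a=a[0:360,100:580]
cv2.imwrite(f"pics/{o}.png",cv2.resize(a,None,fx=1.25,fy=1.25) if n=="top" else cv2.resize(a,None,fx=1.6,fy=1.6))
E
python3 pic.py side side3
```

```text
time: 4.28
position: [0.6042, 0.0233, 0.1799]
tool_rot: [0.123, 1.569, -0.125]
ft_force: [-5.2, -0.6, -1.4]
grip_width: 0.206
t 4.2833 bay [-0.0011 -0.054   0.1799] F [-5.1983 -0.5947 -1.3784] grip 0.20582708562792126 q [ 0.5024  0.3277 -0.7137  1.6054  0.2213  1.2927 -0.4042]
tool z in bay 0.999994166322921 -0.00317598396232747 y 0.0031749441364141064 0.9999946168449781 down [-0.0014 -0.0006 -1.    ]
```

View pics/side3.png

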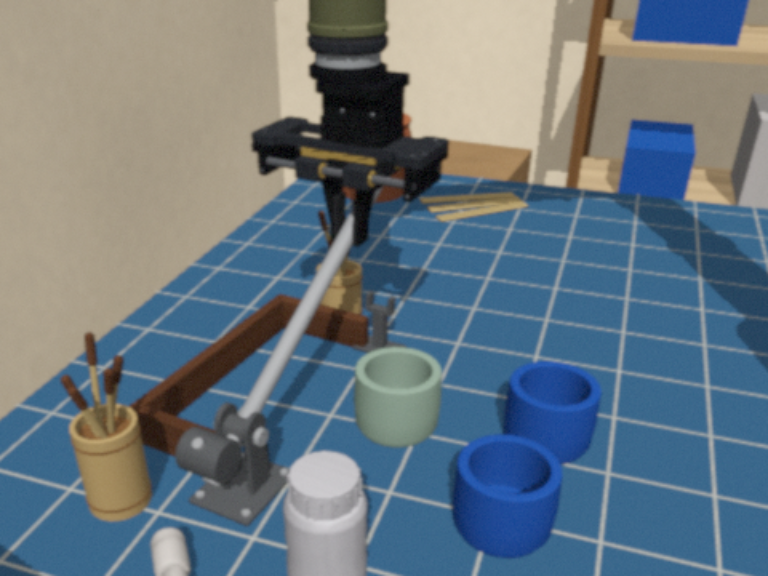

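The bar is held at about 0.5 rad at crop (350,225). Next I slide the grip towards the tip with a firmer squeeze, so the bar's end stays clear of the gripper body later.

```bash
python3 -m creep '[{"fingers":0,"x":0,"y":0,"z":0,"twist":0},{"fingers":0,"x":0,"y":0,"z":0,"twist":0},{"fingers":0,"x":-0.2,"y":-0.17,"z":0,"twist":0},{"fingers":0,"x":-0.4,"y":-0.34,"z":0,"twist":0},{"fingers":0,"x":-0.6,"y":-0.5,"z":0,"twist":0},{"fingers":0,"x":-0.8,"y":-0.68,"z":0,"twist":0},{"fingers":0,"x":-0.9,"y":-0.75,"z":0,"twist":0},{"fingers":0,"x":-0.9,"y":-0.75,"z":0,"twist":0}]' 40; python3 st.py;python3 pic.py side side4
```

```text
time: 5.0
position: [0.6029, 0.0147, 0.213]
tool_rot: [0.134, 1.562, -0.088]
ft_force: [12.9, 33.9, -26.3]
grip_width: 0.19
t 5.0 bay [-0.001  -0.0627  0.213 ] F [ 12.931  33.902 -26.288] grip 0.1899116675414172 q [ 0.5463  0.2946 -0.7223  1.5744  0.1711  1.3348 -0.3341]
tool z in bay 0.9999091232038398 0.013035847972758256 y -0.013130484207737348 0.9994895431896492 down [ 0.0075  0.0283 -0.9996]
```

View pics/side4.png

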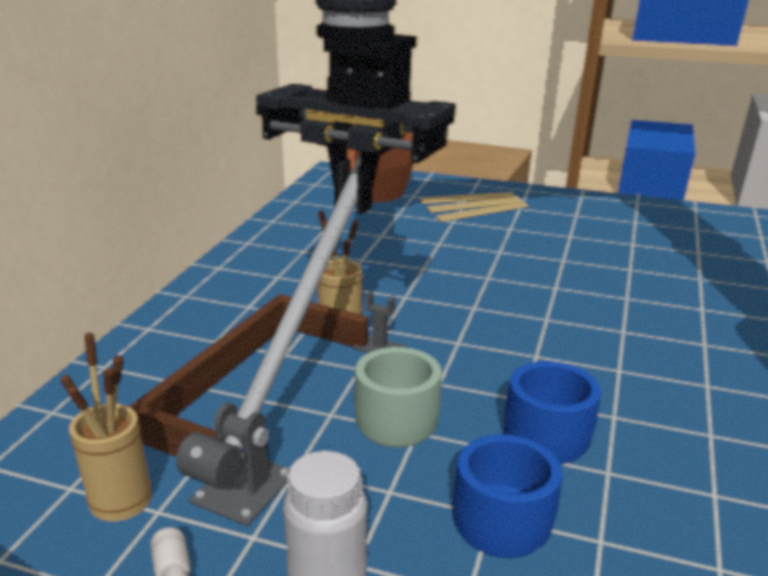

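Friction is high: 43 N of pull, and the grip has slid only about 25 mm. I'll ease the squeeze to 15 N and continue the slide outward and up.

```bash
python3 -m creep '[{"fingers":0,"x":-0.05,"y":0,"z":0,"twist":0},{"fingers":0,"x":-0.1,"y":0,"z":0,"twist":0},{"fingers":0,"x":-0.2,"y":0,"z":0,"twist":0},{"fingers":0,"x":-0.4,"y":-0.1,"z":0,"twist":0},{"fingers":0,"x":-0.6,"y":-0.2,"z":0,"twist":0},{"fingers":0,"x":-0.75,"y":-0.35,"z":0,"twist":0},{"fingers":0,"x":-0.9,"y":-0.45,"z":0,"twist":0},{"fingers":0,"x":-1.05,"y":-0.55,"z":0,"twist":0},{"fingers":0,"x":-1.2,"y":-0.65,"z":0,"twist":0},{"fingers":0,"x":-1.2,"y":-0.65,"z":0,"twist":0}]' 15; python3 st.py;python3 pic.py side side5
```

```text
time: 5.88
position: [0.5965, -0.0251, 0.2626]
tool_rot: [0.127, 1.567, -0.112]
ft_force: [0.2, 11.1, -9.8]
grip_width: 0.192
t 5.8833 bay [-0.0012 -0.1031  0.2626] F [ 0.2105 11.0553 -9.8342] grip 0.19182070905241455 q [ 0.5912  0.258  -0.7063  1.5091  0.1583  1.4342 -0.272 ]
tool z in bay 0.9999964085619978 0.0026179833219799895 y -0.0026123075930343845 0.9999497194390885 down [ 0.0009  0.0097 -1.    ]
```

View pics/side5.png

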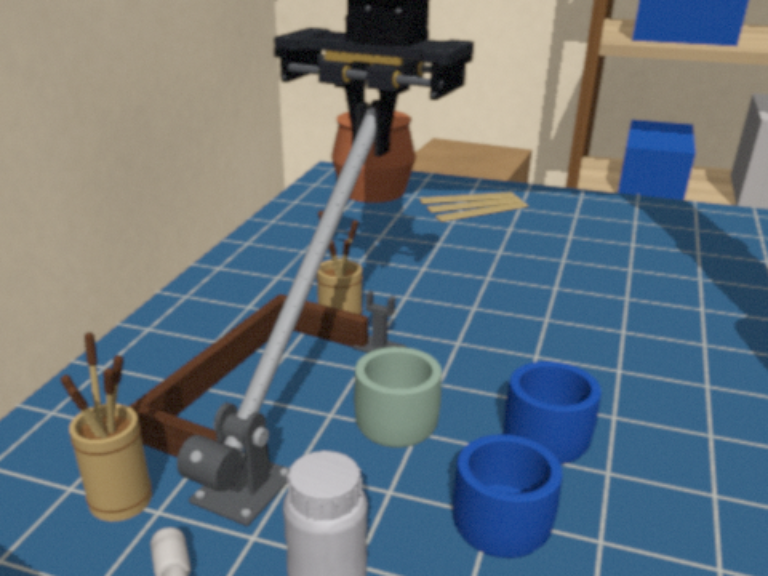

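The grip is now at r≈0.337, about 33 mm from the tip, with the bar at θ≈0.65. I'll follow the arc up past balance.

```bash
python3 -m creep '[{"fingers":0,"x":-0.25,"y":0.2,"z":0,"twist":0},{"fingers":0,"x":-0.45,"y":0.45,"z":0,"twist":0},{"fingers":0,"x":-0.7,"y":0.72,"z":0,"twist":0},{"fingers":0,"x":-0.9,"y":1.0,"z":0,"twist":0},{"fingers":0,"x":-1.18,"y":1.32,"z":0,"twist":0},{"fingers":0,"x":-1.45,"y":1.65,"z":0,"twist":0},{"fingers":0,"x":-1.7,"y":1.98,"z":0,"twist":0},{"fingers":0,"x":-1.94,"y":2.33,"z":0,"twist":0},{"fingers":0,"x":-2.16,"y":2.68,"z":0,"twist":0},{"fingers":0,"x":-2.36,"y":3.05,"z":0,"twist":0},{"fingers":0,"x":-2.54,"y":3.43,"z":0,"twist":0},{"fingers":0,"x":-2.71,"y":3.82,"z":0,"twist":0},{"fingers":0,"x":-2.85,"y":4.22,"z":0,"twist":0},{"fingers":0,"x":-2.97,"y":4.62,"z":0,"twist":0},{"fingers":0,"x":-3.07,"y":5.02,"z":0,"twist":0},{"fingers":0,"x":-3.15,"y":5.44,"z":0,"twist":0},{"fingers":0,"x":-3.2,"y":5.85,"z":0,"twist":0},{"fingers":0,"x":-3.25,"y":6.2,"z":0,"twist":0},{"fingers":0,"x":-3.25,"y":6.2,"z":0,"twist":0},{"fingers":0,"x":-3.25,"y":6.2,"z":0,"twist":0}]' 15; python3 st.py;python3 pic.py side side6
```

```text
time: 7.6
position: [0.634, 0.2142, 0.3913]
tool_rot: [0.123, 1.571, -0.121]
ft_force: [-7.0, 2.4, -10.3]
grip_width: 0.204
t 7.6 bay [-0.001   0.1392  0.3913] F [ -7.0172   2.4299 -10.2788] grip 0.2043513110637961 q [ 0.1221  0.4457 -0.7775  1.0542  0.3091  1.7529 -0.7021]
tool z in bay 0.9999916993719212 -0.000394715194518101 y 0.0003979459079427071 0.9999996040988588 down [-0.0039  0.0014 -1.    ]
```

View pics/side6.png

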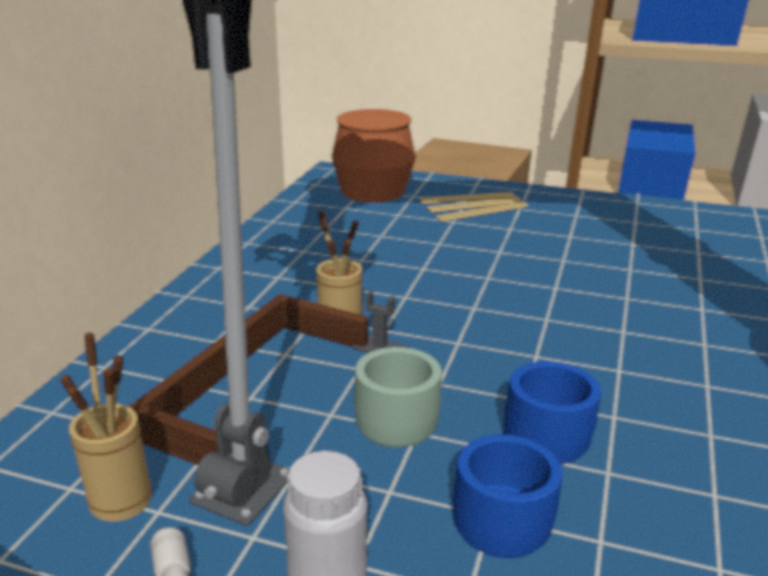

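The bar is nearly upright, running from the hinge at crop (238,430) to the fingers at (215,30). I'll release it and rise clear.

```bash
python3 -m creep '[{"fingers":0.15,"x":0,"y":0,"z":0,"twist":0},{"fingers":0.3,"x":0,"y":0,"z":0,"twist":0},{"fingers":0.5,"x":0,"y":0,"z":0,"twist":0},{"fingers":0.5,"x":0,"y":0,"z":0,"twist":0},{"fingers":0.5,"x":0,"y":0,"z":0,"twist":0},{"fingers":0.5,"x":0,"y":-0.2,"z":0,"twist":0},{"fingers":0.5,"x":0,"y":-0.6,"z":0,"twist":0},{"fingers":0.5,"x":0,"y":-1.2,"z":0,"twist":0},{"fingers":0.5,"x":0,"y":-1.8,"z":0,"twist":0},{"fingers":0.5,"x":0,"y":-2.4,"z":0,"twist":0},{"fingers":0.5,"x":0,"y":-2.4,"z":0,"twist":0}]' 15; python3 st.py;python3 pic.py side side7
```

```text
time: 8.57
position: [0.6213, 0.1095, 0.3935]
tool_rot: [0.129, 1.564, -0.136]
ft_force: [0.7, -0.6, -0.3]
grip_width: 0.5
t 8.5667 bay [0.0026 0.0338 0.3935] F [ 0.6779 -0.6392 -0.306 ] grip 0.4997531888509172 q [ 0.3254  0.3427 -0.7657  1.1692  0.2429  1.7162 -0.5433]
tool z in bay 0.9998965904629974 -0.014057657671855276 y 0.014070744020977497 0.9998915860212519 down [ 0.0023 -0.0048 -1.    ]
```

View pics/side7.png

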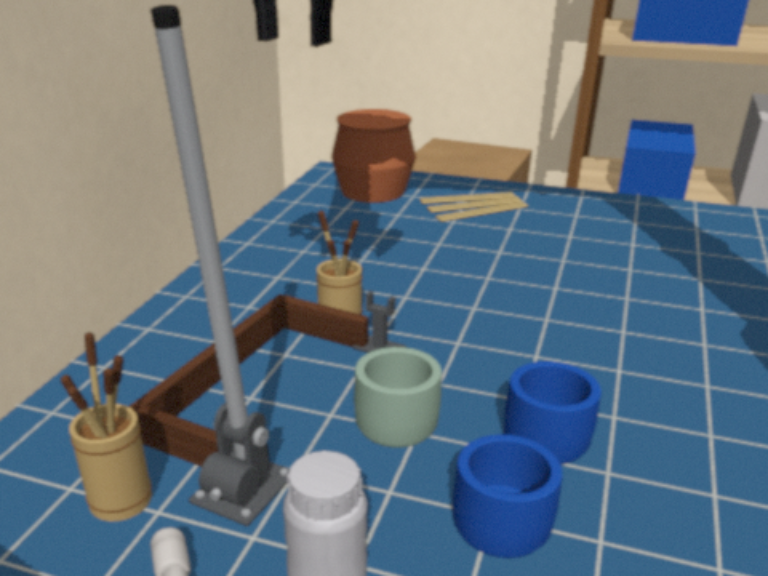

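The bar rests at its stop: tip at crop (167,17), fingers clear at (295,20). Now I move behind the mortar (robot side), turning the jaws along the bar line as a cradle.

```bash
python3 -m creep '[{"fingers":0.5,"x":0,"y":-0.3,"z":-0.8,"twist":0},{"fingers":0.5,"x":0,"y":-0.6,"z":-1.6,"twist":0},{"fingers":0.5,"x":0,"y":-0.77,"z":-2.4,"twist":1},{"fingers":0.6,"x":0.3,"y":-0.77,"z":-3.2,"twist":2},{"fingers":0.6,"x":0.6,"y":-0.77,"z":-3.95,"twist":3},{"fingers":0.6,"x":1,"y":-0.77,"z":-3.95,"twist":4.2},{"fingers":0.6,"x":1.5,"y":-0.77,"z":-3.95,"twist":5.4},{"fingers":0.6,"x":2,"y":-0.77,"z":-3.95,"twist":6.6},{"fingers":0.6,"x":2.5,"y":-0.77,"z":-3.95,"twist":7.8},{"fingers":0.6,"x":3,"y":-0.77,"z":-3.95,"twist":9},{"fingers":0.6,"x":3,"y":-0.77,"z":-3.95,"twist":9}]' 15; python3 st.py
```

```text
time: 9.53
position: [0.4572, 0.112, 0.2694]
tool_rot: [0.735, 1.446, -0.74]
ft_force: [-1.6, 0.3, 0.2]
grip_width: 0.599
t 9.5333 bay [-0.16    0.011   0.2694] F [-1.5844  0.3435  0.2188] grip 0.5991988084326443 q [ 0.5527 -0.0712 -0.7982  1.7745 -0.0519  1.4221 -1.1819]
tool z in bay 0.7031748756351237 -0.7110134624680577 y 0.7110007585990962 0.7031765403788975 down [-0.005  -0.0009 -1.    ]
```

```bash
python3 -m creep '[{"fingers":0.6,"x":0.4,"y":-0.14,"z":0.14,"twist":1.2},{"fingers":0.6,"x":0.9,"y":-0.14,"z":0.14,"twist":2.4},{"fingers":0.6,"x":1.4,"y":-0.14,"z":0.14,"twist":3.6},{"fingers":0.6,"x":1.9,"y":-0.14,"z":0.14,"twist":4.8},{"fingers":0.6,"x":2.4,"y":-0.14,"z":0.14,"twist":6},{"fingers":0.6,"x":2.9,"y":-0.14,"z":0.14,"twist":7.2},{"fingers":0.6,"x":3.3,"y":-0.14,"z":0.14,"twist":8.3},{"fingers":0.6,"x":3.5,"y":-0.14,"z":0.14,"twist":9},{"fingers":0.6,"x":3.5,"y":-0.14,"z":0.14,"twist":9},{"fingers":0.6,"x":3.5,"y":-0.14,"z":0.14,"twist":9}]' 15; python3 st.py; python3 pic.py side side8
```

```text
time: 10.37
position: [0.4587, 0.1046, 0.1334]
tool_rot: [1.323, 1.132, -1.321]
ft_force: [-0.5, -0.0, 1.3]
grip_width: 0.605
t 10.3667 bay [-0.1574  0.0039  0.1334] F [-0.4767 -0.0351  1.3164] grip 0.6052111030273822 q [ 0.5502  0.0468 -0.839   1.9706  0.0381  1.1391 -2.0294]
tool z in bay 0.00017613322360481297 -0.9999998438596419 y 0.999999704368807 0.0001757361964830405 down [ 0.0008  0.0004 -1.    ]
```

View pics/side8.png

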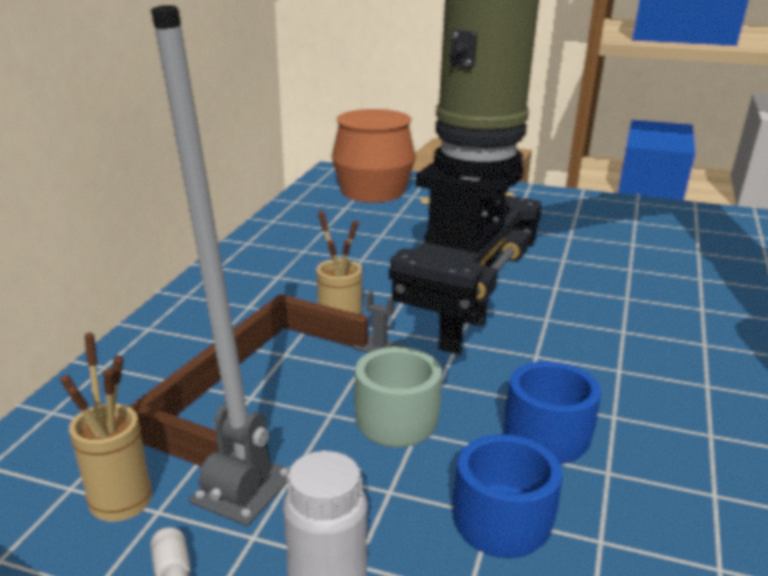

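The gripper is poised behind the mortar, finger at crop (452,335) and mortar at (398,397). I'll descend between it and the blue pots.

```bash
python3 -m creep '[{"fingers":0.6,"x":0.4,"y":-0.08,"z":0,"twist":0},{"fingers":0.6,"x":0.9,"y":-0.08,"z":0,"twist":0},{"fingers":0.6,"x":1.4,"y":-0.08,"z":0,"twist":0},{"fingers":0.6,"x":1.9,"y":-0.08,"z":0,"twist":0},{"fingers":0.6,"x":2.3,"y":-0.08,"z":0,"twist":0},{"fingers":0.6,"x":2.6,"y":-0.08,"z":0,"twist":0},{"fingers":0.6,"x":2.8,"y":-0.08,"z":0,"twist":0},{"fingers":0.6,"x":2.8,"y":-0.08,"z":0,"twist":0},{"fingers":0.6,"x":2.8,"y":-0.08,"z":0,"twist":0}]' 15; python3 st.py; python3 pic.py side side9; python3 pic.py top top9
```

```text
time: 11.17
position: [0.4555, 0.1047, 0.0211]
tool_rot: [1.325, 1.13, -1.324]
ft_force: [-0.0, 0.0, 0.2]
grip_width: 0.599
t 11.1667 bay [-0.1605  0.0035  0.0211] F [-0.0144  0.0028  0.2135] grip 0.5989875308877805 q [ 0.4814  0.2285 -0.8178  2.0815  0.2105  0.9125 -2.1822]
tool z in bay -0.0036511485350150335 -0.9999932855299081 y 0.9999931619838404 -0.0036513316390037833 down [ 0.0006  0.0002 -1.    ]
```

View pics/side9.png

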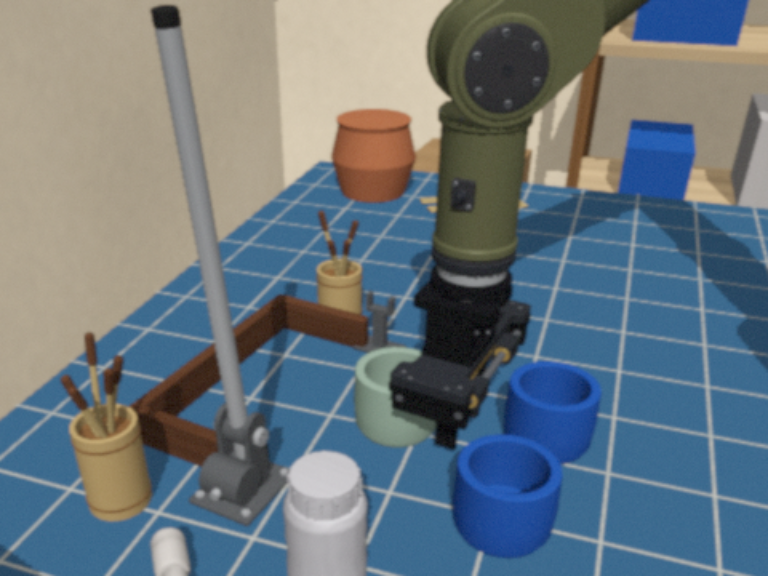

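View pics/top9.png

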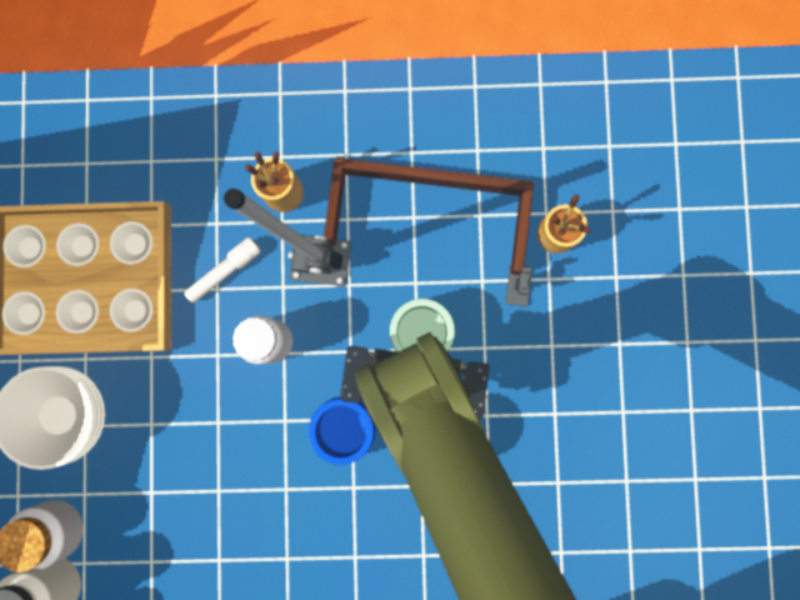

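The fingers are behind the mortar (top: mortar at (422,328), gripper at (415,375)) with nothing touched. I'll push it most of the way in and then check.

```bash
python3 -m creep '[{"fingers":0.6,"x":0,"y":0.2,"z":0,"twist":0},{"fingers":0.6,"x":0,"y":0.4,"z":0,"twist":0},{"fingers":0.6,"x":0,"y":0.55,"z":0,"twist":0},{"fingers":0.6,"x":0,"y":0.7,"z":0,"twist":0},{"fingers":0.6,"x":0,"y":0.9,"z":0,"twist":0},{"fingers":0.6,"x":0,"y":1.1,"z":0,"twist":0},{"fingers":0.6,"x":0,"y":1.3,"z":0,"twist":0},{"fingers":0.6,"x":0,"y":1.5,"z":0,"twist":0},{"fingers":0.6,"x":0,"y":1.7,"z":0,"twist":0},{"fingers":0.6,"x":0,"y":1.9,"z":0,"twist":0},{"fingers":0.6,"x":0,"y":2.1,"z":0,"twist":0},{"fingers":0.6,"x":0,"y":2.3,"z":0,"twist":0},{"fingers":0.6,"x":0,"y":2.5,"z":0,"twist":0},{"fingers":0.6,"x":0,"y":2.7,"z":0,"twist":0},{"fingers":0.6,"x":0,"y":2.9,"z":0,"twist":0},{"fingers":0.6,"x":0,"y":3.1,"z":0,"twist":0},{"fingers":0.6,"x":0,"y":3.3,"z":0,"twist":0},{"fingers":0.6,"x":0,"y":3.5,"z":0,"twist":0},{"fingers":0.6,"x":0,"y":3.6,"z":0,"twist":0},{"fingers":0.6,"x":0,"y":3.6,"z":0,"twist":0}]' 15; python3 st.py; python3 pic.py side side10; python3 pic.py top top10
```

```text
time: 12.93
position: [0.598, 0.0818, 0.0204]
tool_rot: [1.326, 1.13, -1.325]
ft_force: [-1.8, 0.3, 1.5]
grip_width: 0.6
t 12.9333 bay [-0.0163  0.0028  0.0204] F [-1.7852  0.3226  1.4563] grip 0.6003326431923196 q [ 0.3929  0.5014 -0.7087  1.7571  0.3747  1.0225 -2.1841]
tool z in bay -0.004714620942695095 -0.9999887393529666 y 0.9999888856849672 -0.00471460439841024 down [ 0.0001  0.0005 -1.    ]
```

View pics/side10.png

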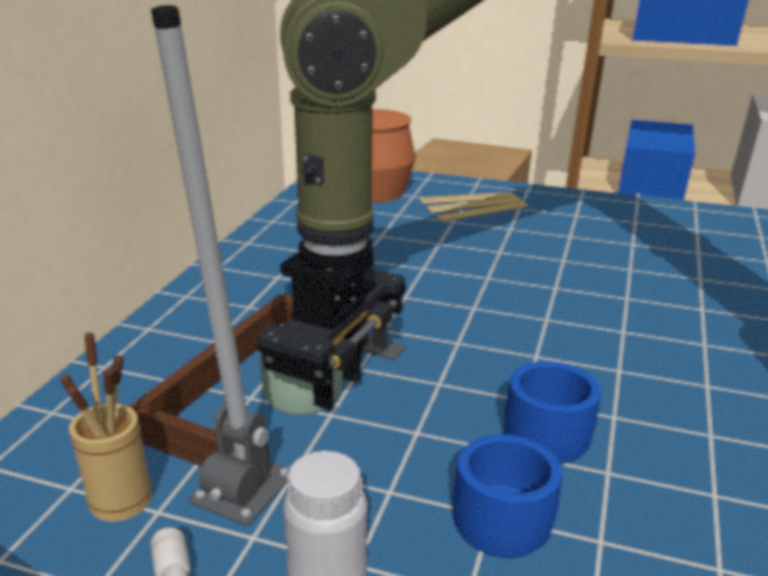

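View pics/top10.png

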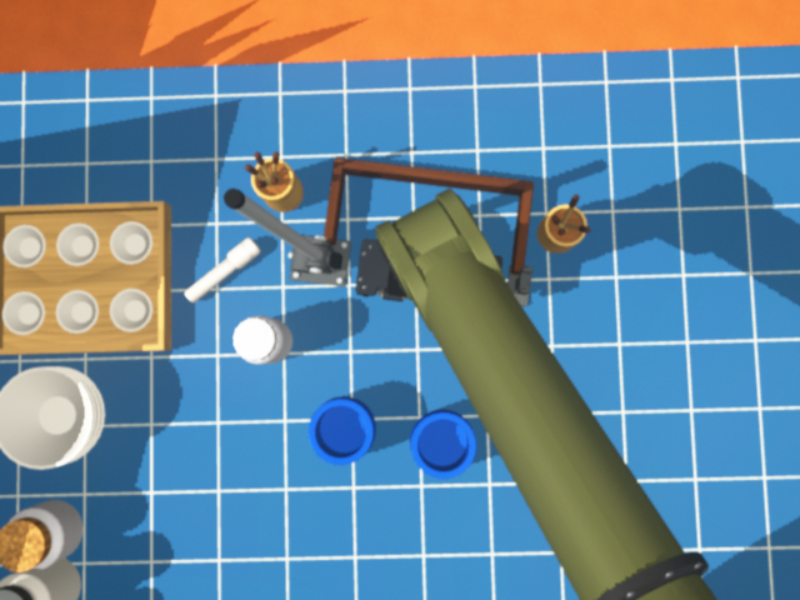

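The mortar is entering the berth at side crop (300,385), still in the cradle, with the bar up. I'll make the last stretch slowly, watching the force.

```bash
python3 -m creep '[{"fingers":0.6,"x":0,"y":0.15,"z":0,"twist":0},{"fingers":0.6,"x":0,"y":0.3,"z":0,"twist":0},{"fingers":0.6,"x":0,"y":0.45,"z":0,"twist":0},{"fingers":0.6,"x":0,"y":0.6,"z":0,"twist":0},{"fingers":0.6,"x":0,"y":0.75,"z":0,"twist":0},{"fingers":0.6,"x":0,"y":0.9,"z":0,"twist":0},{"fingers":0.6,"x":0,"y":1,"z":0,"twist":0},{"fingers":0.6,"x":0,"y":1.1,"z":0,"twist":0},{"fingers":0.6,"x":0,"y":1.15,"z":0,"twist":0},{"fingers":0.6,"x":0,"y":1.2,"z":0,"twist":0},{"fingers":0.6,"x":0,"y":1.25,"z":0,"twist":0},{"fingers":0.6,"x":0,"y":1.25,"z":0,"twist":0}]' 15; python3 st.py
```

```text
time: 14.03
position: [0.6468, 0.0737, 0.0204]
tool_rot: [1.326, 1.129, -1.325]
ft_force: [-0.8, -0.1, -1.3]
grip_width: 0.598
t 14.0333 bay [0.0333 0.0024 0.0204] F [-0.8296 -0.093  -1.3312] grip 0.5981853326214339 q [ 0.3617  0.5856 -0.6796  1.6325  0.4075  1.0693 -2.1653]
tool z in bay -0.0043932480610536714 -0.9999903495037545 y 0.9999902894570639 -0.004393253505662096 down [ 0.0003 -0.     -1.    ]
```

```bash
python3 -m creep '[{"fingers":0.6,"x":0,"y":0.05,"z":0,"twist":0},{"fingers":0.6,"x":0,"y":0.1,"z":0,"twist":0},{"fingers":0.6,"x":0,"y":0.15,"z":0,"twist":0},{"fingers":0.6,"x":0,"y":0.2,"z":0,"twist":0},{"fingers":0.6,"x":0,"y":0.2,"z":0,"twist":0}]' 15; python3 st.py
```

```text
time: 14.45
position: [0.6522, 0.073, 0.0202]
tool_rot: [1.322, 1.133, -1.329]
ft_force: [-8.0, -0.1, 3.7]
grip_width: 0.603
t 14.45 bay [0.0387 0.0024 0.0202] F [-7.9604 -0.1208  3.7026] grip 0.6032837445258575 q [ 0.3563  0.5989 -0.676   1.6128  0.4101  1.0818 -2.1618]
tool z in bay -0.004175233233882323 -0.9999905929885006 y 0.9999785151234304 -0.004181116455598719 down [-0.0052 -0.0004 -1.    ]
```

The force rose to 8 N exactly where expected, so the mortar is against the rail. I'll back straight out, rise and look.

```bash
python3 -m creep '[{"fingers":0.6,"x":0,"y":-0.1,"z":0,"twist":0},{"fingers":0.6,"x":0,"y":-0.3,"z":0,"twist":0},{"fingers":0.6,"x":0,"y":-0.7,"z":0,"twist":0},{"fingers":0.6,"x":0,"y":-1.3,"z":0,"twist":0},{"fingers":0.6,"x":0,"y":-2,"z":0,"twist":0},{"fingers":0.6,"x":0,"y":-2.6,"z":0,"twist":0},{"fingers":0.6,"x":-0.6,"y":-3,"z":0,"twist":0},{"fingers":0.6,"x":-1.4,"y":-3.2,"z":0,"twist":0},{"fingers":0.6,"x":-2.2,"y":-3.6,"z":0,"twist":0},{"fingers":0.6,"x":-3,"y":-4,"z":0,"twist":0},{"fingers":0.6,"x":-3.8,"y":-4.6,"z":0.4,"twist":0},{"fingers":0.6,"x":-4.4,"y":-5,"z":0.8,"twist":0},{"fingers":0.6,"x":-4.4,"y":-5,"z":1.6,"twist":0},{"fingers":0.6,"x":-4.4,"y":-5,"z":2.4,"twist":0},{"fingers":0.6,"x":-4.4,"y":-5,"z":3.2,"twist":0},{"fingers":0.6,"x":-4.4,"y":-5,"z":4,"twist":0},{"fingers":0.6,"x":-4.4,"y":-5,"z":4.8,"twist":0},{"fingers":0.6,"x":-4.4,"y":-5,"z":5,"twist":0}]' 15; python3 st.py; python3 pic.py side side11; python3 pic.py top top11
python3 - <<'E'
from h import *
np.set_printoptions(precision=4,suppress=True)
for n in("top","side"):
    d=load(f"pics/{n}11.npz"); P=cloud(d)
    m=cv2.inRange(cv2.cvtColor(d["pixels"],cv2.COLOR_RGB2HSV),(40,25,60),(85,140,255)); m=cv2.morphologyEx(m,cv2.MORPH_OPEN,np.ones((3,3)))
    k,l,st,c=cv2.connectedComponentsWithStats(m); i=1+st[1:,4].argmax()
    Q=P[l==i]; Q=tobay(Q[Q[:,2]>.068]); (x,y),r=cv2.minEnclosingCircle(Q[:,:2].astype(np.float32)); print(n,x,y,r,c[i])
    Q=tobay(P).reshape(-1,3); T=Q[(abs(Q[:,0]-.14)<.04)&(abs(Q[:,1])<.08)&(Q[:,2]>.038)&(Q[:,2]<.052)]; print("rail top x",np.percentile(T[:,0],[3,50,97]))
    o=load(f"pics/{n}0.npz") 
    diff=cv2.absdiff(cv2.GaussianBlur(d["pixels"],(5,5),0),cv2.GaussianBlur(o["pixels"],(5,5),0)).max(2)
    cv2.imwrite(f"pics/diff_{n}.png",diff)
E
```

```text
time: 15.95
position: [0.4243, -0.099, 0.197]
tool_rot: [1.328, 1.122, -1.331]
ft_force: [-0.4, -0.3, -1.0]
grip_width: 0.601
t 15.95 bay [-0.16   -0.2025  0.197 ] F [-0.3648 -0.321  -0.9654] grip 0.6011182480984271 q [ 0.8027 -0.1221 -0.586   1.9677 -0.0668  1.2738 -1.4971]
tool z in bay -0.011223572437093973 -0.9999302179024318 y 0.9999342247149984 -0.011214757171467016 down [ 0.0018 -0.004  -1.    ]
top 0.08834201097488403 0.0022055585868656635 0.04613065719604492 [349.5723 167.5874]
rail top x [0.12   0.1427 0.1504]
side 0.04904592037200928 0.06671303510665894 0.11774773895740509 [266.8389 220.7854]
rail top x [0.1033 0.1338 0.1461]
```

View pics/side11.png

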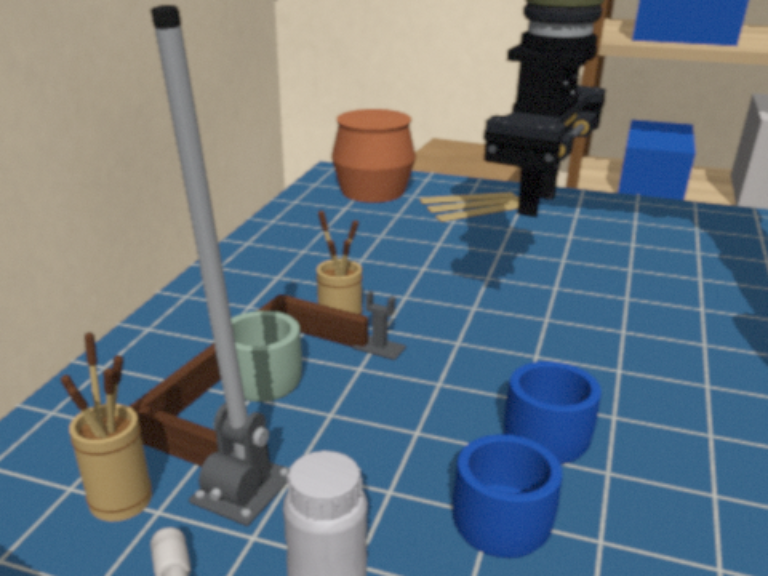

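View pics/top11.png

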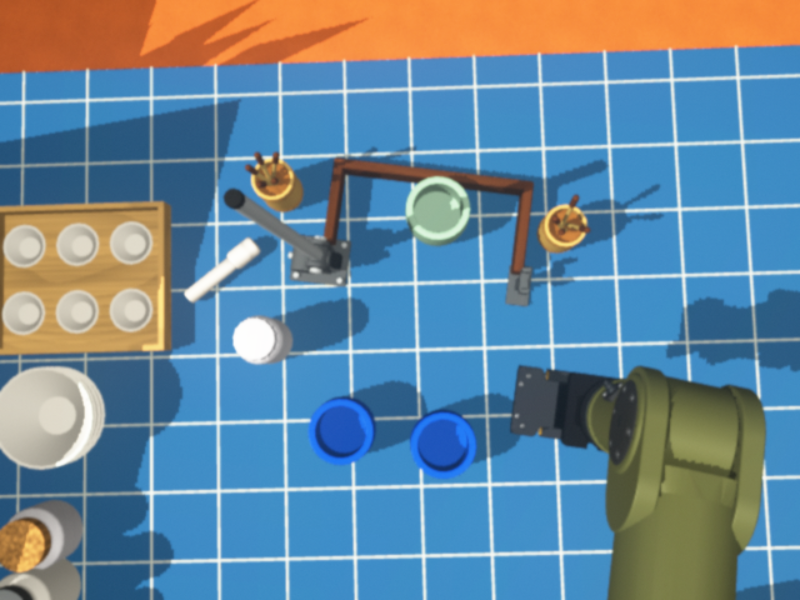

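The mortar stands against the back rail at top (438,210), which is bay x=88.3 mm against the expected 88. The bar is at its stop. Bystanders and blue pots are at their first positions, and the robot is clear. I'll let it settle and hand in.

```bash
python3 -m creep '[{"fingers":0.6,"x":0,"y":0,"z":0,"twist":0},{"fingers":0.6,"x":0,"y":0,"z":0,"twist":0},{"fingers":0.6,"x":0,"y":0,"z":0,"twist":0},{"fingers":0.6,"x":0,"y":0,"z":0,"twist":0}]' 15; python3 -c "
from bench import workorder; print(workorder.close_job())"
```

```text
time: 16.38
position: [0.4256, -0.092, 0.1966]
tool_rot: [1.323, 1.131, -1.323]
ft_force: [0.2, 0.1, 0.3]
grip_width: 0.606
the job is handed in; nothing more can be done
None
```

I handed the job in at about 16.4 s. The mortar stands against the back rail, and the guard bar is up at its stop.

**How the bar was raised:** the gripper always points straight down, so it could not push the bar up from below. Instead I pinched the bar lightly between the fingers and lifted it to about 0.5 rad. I then slid the grip towards the tip and carried it to about 1.5 rad. On release it swung to its stop by itself. The bar never left its hinge, but this was a pinch rather than the open push you described.

**How the mortar was moved:** I pushed it through the open mouth, cradled between the two half-open fingers. Contact with the rail showed as a rise to about 8 N, and I then backed straight out.

**Last checks:**
- **Mortar:** the top camera puts it at x = 88.3 mm, y = 2 mm in the bay's frame, against the 88 mm expected.
- **Everything else:** by eye in both views the bystanders and the blue look-alikes had not moved, and the robot was clear and read almost no force.
- **Failed check:** the side-view position fit for the mortar gave no usable value because the bar stands in front of it. I judged that view by eye, and it agreed with the top camera.
- **Highest force:** the wrist reached about 45 N while sliding the grip, below the 120 N limit.

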